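# Angle the pencil box past the post into the rack's bay

### The job

Slide the long wooden pencil box across the desk into the bay of the low wooden rack, working its left end in behind the short steel post and then swinging its right end in, until it lies between the two end cheeks, flat along the back board. Its lid is loose, so only push it with the fingertips, first one end and then the other: never lift or tip it. Leave the other things on the desk where they are.

Things in the scene. Friction and masses are not known exactly. Their poses are not given: they have to be found in the camera images.
- pencil_box: long wooden pencil box lying on the desk, 36 mm wide (its x) x 260 mm long (its y) x 30 mm high, solid rectangular sides, about 0.3 kg, slides on the desk with ordinary friction. Origin: centre of its underside. Its +y end is its left end as the robot sees it.
- box_left (a point): centre of the pencil box's left (+y) end face, 15 mm above its underside, 130 mm from the box's middle
- box_right (a point): centre of the pencil box's right (-y) end face, 15 mm above its underside, 130 mm from the box's middle
- rack: low light-wood desk rack, fixed; the bay before its back board has no floor but the desk. Origin: on the desk, middle of the bay's mouth; x points into the bay (away from the robot), y left along it. Back board: face at x = 80 mm, 14 mm thick, 340 mm long, 60 mm high. End cheeks at y = +150 and -150 mm bound the bay (300 mm long). Behind the board stand packets 62 mm high.
- cheek_left (a point): front of the rack's left end cheek, on its inner face (rack x = 20, y = 150 mm, z = 25 mm); the cheek runs from here to the back board, 16 mm thick, 50 mm high
- cheek_right (a point): front of the rack's right end cheek, on its inner face (rack x = 45, y = -150 mm, z = 25 mm); the cheek runs from here to the back board, 16 mm thick, 50 mm high
- post: short plain round steel post (an empty lamp socket), 20 mm across, 55 mm high, fixed to the desk at the bay's mouth on the left half, so the opening from post to right cheek is shorter than the box. It leaves 64 to 76 mm between itself and the back board. Origin: on the desk on its axis, axes as the rack.
- cream_jar: closed green glass cream jar, 52 mm across, 42 mm tall, a bystander, loose; origin at the centre of its underside
- tape_roll: blue roll of tape lying flat, 60 mm across, 19 mm tall, a bystander, loose; origin at the centre of its underside
- mouse: white computer mouse, 100 x 58 x 31 mm, a bystander, loose; origin at the centre of its underside
- flask: white drinking flask, 66 mm across, 200 mm tall, a bystander, loose; origin at the centre of its underside
- mug: red mug, 80 mm across, 90 mm tall, a bystander, loose; origin at the centre of its underside
- stapler: black and grey stapler lying flat, 34 x 115 x 32 mm, a bystander, loose; origin at the centre of its underside
- eraser: white eraser, 22 x 55 x 13 mm, a bystander, loose; origin at the centre of its underside

How it is judged (in metres and radians):
On the way:
1. the left end has passed behind the post while the right end is still outside, in front of the right cheek (x of box_left in the frame of rack above 0.02 m and y of box_left in the frame of post above 0 m and x of box_right in the frame of rack below 0.03 m), for 0.1 s.
At the end, for the whole second after the job is handed in: The pencil box lies flat on the desk, at rest, between the end cheeks, both of its ends within about 12 mm of lying against the back board (its end centres more than 50 mm inside the mouth) (x of each of box_left, box_right in the frame of rack above 0.05 m and y of box_left in the frame of rack below 0.153 m and y of box_right in the frame of rack above -0.153 m and height (world z) of pencil_box below 0.006 m and angle between pencil_box's own z axis and vertical below 0.08 rad and linear speed of pencil_box below 0.01 m/s and angular speed of pencil_box below 0.05 rad/s); the robot touches nothing.
It fails at once if the pencil box is lifted off the desk or tipped (height (world z) of pencil_box above 0.012 m or angle between pencil_box's own z axis and vertical above 0.3 rad).
It fails at once if another thing on the desk is moved by more than 20 mm (distance of any of cream_jar, tape_roll, mouse, flask, mug, stapler, eraser from where it was at the start of the episode above 0.02 m).
It also fails if it takes over 72 s, if anything falls off the work surface, if the arm or the gripper's body presses on something with over 40 N, if the wrist force passes 120 N, or if a joint passes its speed limit or range.

### The arm

A 6-joint arm with a two-finger parallel gripper is mounted at the origin on the work surface. World frame = base frame: x ahead of the robot, y to its left, z up, the work surface at z = 0. Lengths are in m, angles in degrees, forces in N, time in s.
With the tool pointing down it reaches from about 0.2 to 0.875 m from the base axis. Payload 3.4 kg.
Tool frame: the origin (TCP) lies at the very end of the fingers, on their centre line; the grasp point (between the pads) lies robot.grasp_offset behind it (robot.grasp_offset is the distance from the TCP to the grasp point, in m); z points along the fingers, x is the direction in which the jaws open and shut, and the axes are right-handed (so a half turn about z gives the same grasp; the last joint's range is limited). The gripper opens to 94 mm and grips with 3 to 60 N. Pads are 16 mm wide; open, the fingers measure 119 mm over their backs; the gripper's body (75 mm by 177 mm) begins 78 mm behind the grasp point.
Start: joints at [64.286, 15.808, 86.224, -0, 77.962, -6.933], TCP at [0.185, 0.544, 0.205] pointing down, gripper open.
Joint ranges: [-165.64, 165.64], [-43.16, 119.46], [12.63, 154.43], [-67.54, 247.53], [6.08, 155.33], [-154.97, 154.97]. Speed limits (degrees/s): [147.25, 147.25, 180, 180, 180, 180].

### API

Orientations are given as [roll, pitch, yaw] about the fixed x, y, z axes, in that order (R = Rz(yaw) Ry(pitch) Rx(roll)).
In Python, from rig import robot, cams, workorder, finder gives the robot as it stands. The module is installed in compiled form; this text tells all that it offers.
- The arm moves only by the tool servo_tool, never from a script. Its arguments are lists of equal length, an entry for each row: "slide": the shift along the world's x, y, z in m, a list of three; "turn": the turn, a rotation vector about the world's x, y, z in rad, a list of three; "fingers": the opening, from 0 (shut) to 1 (fully open). In form: {"slide": [[tx, ty, tz], ...], "turn": [[ax, ay, az], ...], "fingers": [fingers, ...]}. A call has 1 to 10 rows; each row shifts and turns the pose as measured when the row begins; what a row does not reach is not made up. A row lasts 1/10 s, in which the tool goes at most 50 mm and 8.59 degrees, less where a joint would pass 70% of its speed; a pose out of reach is approached as far as the arm can. A call is refused whole if a number of a shift passes 0.05 or a number of a turn 0.15, either way. A call with a gripper value outside its range is refused whole. The fingers move at their own pace and stop on an object; the grip force is fixed at half the most. Time passes only in rows, so rows that do not move let the fingers close. It gives the time, the measured TCP pose, the force and the opening at its end, in the units of the state.
- robot.state(): the state, without advancing time (a new reading comes with each control period).
- cams.capture(name): name is "side" or "top" or "wrist"; returns a dict with "image" (480x640x3 uint8, red, green, blue), "depth" (480x640 float32, m along the optical axis (not along the pixel's ray), 0 where there is no reading), "camera_matrix" (3x3 intrinsics, pixels), "world_to_cam" (4x4, takes a point from world to camera coordinates); the wrist camera has in their place "hand_eye" (4x4, takes a point from camera to tool coordinates, whose origin is the TCP and whose axes are the tool frame's). Camera axes: x right, y down, z forward; pixel columns grow to the right and rows downward; lengths in m; the calibration is good to about 2 mm. The wrist camera is an equidistant fisheye: a pixel r from the principal point sees the ray r / f radians off the axis. A picture is of the moment at which its call begins: read the wrist's pose just before it.
- workorder.hand_in(): hands the job in, once; it reports no verdict.
Trained networks look in a picture, given as the dict that the camera call returned (one of the last four; its "shot" number tells which), for a name from the list of things; names that differ only in an ending like _2 or _b are one class to them, and where a whole thing is asked for, a point or a joint stands for the part that bears it (a point fixed in the world has none). Each returns a list of dicts, best first, with "p" (0 to 1); they miss things now and then, are a little off and sometimes report something else, mostly with a low value. They report only what shows in the picture. A call takes as long as a camera call.
- finder.look_for(name, picture): "rect" ([left, top, right, bottom] as shares, 0 to 1, of the picture: columns of its width, rows of its height, round what is visible of it).
- finder.pinpoint(name, picture): "centre" ([column, row] as shares, 0 to 1, of the picture: columns of its width, rows of its height: a listed point, or the origin of a listed thing).
The state is a dict: "time_s": time; "joint_positions": joint angles; "dq": joint speeds; "effort": joint torques, N m; "ee_pos": TCP position; "tcp_rot": TCP orientation; "contact_force": force on the tool from outside, world axes, zero at the start; "ft_torque": the same for the moment, N m; "grip_width": finger opening in m.
Only numpy, scipy, OpenCV 4.12 (cv2) and the standard library are available. Lean on these libraries where they do the work, as an engineer would, in place of code of your own. Each camera call takes 0.05 s, during which the arm holds its last target. There are 200 camera calls.

## Working session

There is one attempt and no reset: what is moved stays moved. The work goes in short steps, Python scripts to look and compute and a tool call to move; the robot and the scene stay as the last step left them, time stands still between calls to the robot, and variables do not carry over. Pictures are saved under pics/ and viewed, about 8 in all and at most 12, crops included, and the job is handed in when it is done.

Besides the shell and the picture viewer there is one more tool, called after "Emit:" by a JSON object that holds its "op" and its "data". servo_tool: Moves the arm, as the interface text tells. Its arguments: {"type":"object","properties":{"slide":{"type":"array"},"turn":{"type":"array"},"fingers":{"type":"array"}},"required":["slide","turn","fingers"]}

```bash
mkdir -p pics; cat > h.py <<'E'
import numpy as np, cv2
from rig import robot, cams, workorder, finder
def ray(cap,uv):
    K=cap["camera_matrix"]; T=np.linalg.inv(cap["world_to_cam"])
    d=T[:3,:3]@np.linalg.solve(K,[uv[0],uv[1],1.]); return T[:3,3],d
def at_z(cap,uv,z):
    o,d=ray(cap,uv); return o+d*(z-o[2])/d[2]
def cloud(cap):
    K=cap["camera_matrix"]; T=np.linalg.inv(cap["world_to_cam"]); D=cap["depth"]
    v,u=np.mgrid[:480,:640]; P=np.stack([(u-K[0,2])/K[0,0]*D,(v-K[1,2])/K[1,1]*D,D],-1)
    return P@T[:3,:3].T+T[:3,3]
def pin(cap,n,z):
    r=finder.pinpoint(n,cap)
    return [(round(q["p"],2),(np.array(q["centre"])*[640,480]).round(),at_z(cap,np.array(q["centre"])*[640,480],z).round(4)) for q in r[:2]]
def save(cap,f): cv2.imwrite("pics/"+f,cap["image"][...,::-1])
E
python3 - <<'E'
from h import *
s=robot.state(); print(s["ee_pos"],s["tcp_rot"],robot.grasp_offset)
a=cams.capture("top"); b=cams.capture("side"); save(a,"top0.png"); save(b,"side0.png")
for n,z in [("pencil_box",0),("box_left",.015),("box_right",.015),("rack",0),("cheek_left",.025),("cheek_right",.025),("post",0),("cream_jar",0),("tape_roll",0),("mouse",0),("flask",0),("mug",0),("stapler",0),("eraser",0)]:
    print(n,"T",pin(a,n,z),"S",pin(b,n,z))
E
```

```text
[0.18488268 0.54386922 0.20463486] [-1.79988914e+02  1.00850992e-01  7.12197653e+01] 0.0188
pencil_box T [(0.81, array([377., 259.]), array([ 0.497 , -0.1121,  0.    ])), (0.63, array([182., 225.]), array([0.5849, 0.3796, 0.    ]))] S [(0.94, array([357., 314.]), array([ 0.497 , -0.1193,  0.    ]))]
box_left T [(0.95, array([326., 271.]), array([0.4695, 0.0181, 0.015 ]))] S [(0.68, array([303., 274.]), array([0.4635, 0.0082, 0.015 ]))]
box_right T [(0.91, array([428., 242.]), array([ 0.5392, -0.2353,  0.015 ])), (0.62, array([234., 317.]), array([0.3569, 0.2437, 0.015 ]))] S [(0.74, array([415., 342.]), array([ 0.5297, -0.2344,  0.015 ])), (0.24, array([471., 318.]), array([ 0.6459, -0.2463,  0.015 ]))]
rack T [(0.71, array([426., 198.]), array([ 0.6517, -0.2386,  0.    ]))] S []
cheek_left T [(0.58, array([250., 222.]), array([0.5898, 0.2044, 0.025 ]))] S [(0.82, array([305., 199.]), array([0.5874, 0.1989, 0.025 ]))]
cheek_right T [] S [(0.78, array([415., 262.]), array([ 0.6522, -0.0885,  0.025 ])), (0.56, array([543., 330.]), array([ 0.718 , -0.3358,  0.025 ]))]
post T [(0.66, arr
[... 706 characters left out ...]
[0.5797, 0.1373, 0.    ]))] S [(0.72, array([264., 170.]), array([0.5889, 0.3807, 0.    ])), (0.3, array([472., 316.]), array([ 0.6626, -0.2341,  0.    ]))]
mug T [(0.68, array([378., 258.]), array([ 0.502 , -0.1127,  0.    ])), (0.63, array([460., 162.]), array([ 0.744 , -0.3258,  0.    ]))] S [(0.79, array([543., 327.]), array([ 0.7457, -0.3198,  0.    ]))]
stapler T [(0.62, array([234., 315.]), array([0.362, 0.246, 0.   ]))] S [(0.7, array([193., 233.]), array([0.3481, 0.2508, 0.    ]))]
eraser T [(0.57, array([426., 196.]), array([ 0.6573, -0.2378,  0.    ]))] S [(0.88, array([472., 320.]), array([ 0.6556, -0.2413,  0.    ])), (0.46, array([306., 200.]), array([0.6055, 0.2237, 0.    ]))]
```

View pics/top0.png

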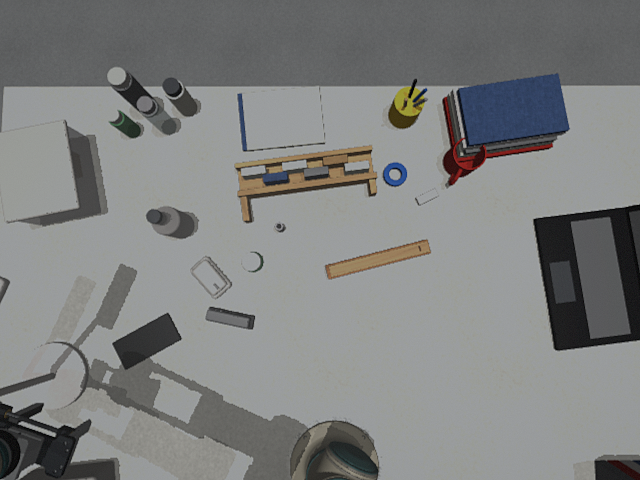

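View pics/side0.png

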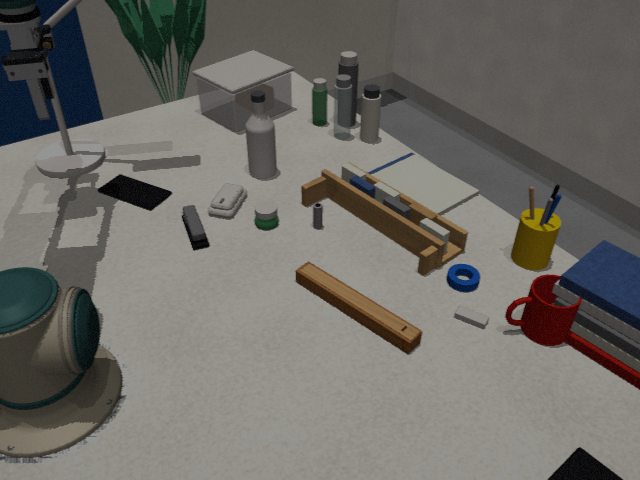

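Top view: box from (326,271) to (430,245), rack with left cheek at (248,208), right cheek at (373,187) and post at (280,227). The jar at (252,260) is close to the entry path. Next I'll fit the box, rack and post from depth.

```bash
cat >> h.py <<'E'
def boxfit(cap,zr=(.022,.038)):
    """min-area rect of orange-wood top points of the box: returns centre, left end, right end (xy)"""
    P=cloud(cap); hsv=cv2.cvtColor(cap["image"],cv2.COLOR_RGB2HSV)
    m=(P[...,2]>zr[0])&(P[...,2]<zr[1])&(hsv[...,1]>70)&(hsv[...,0]>5)&(hsv[...,0]<30)&(P[...,0]>.35)&(P[...,0]<.72)&(abs(P[...,1]+.05)<.32)
    n,l,st,_=cv2.connectedComponentsWithStats(m.astype(np.uint8))
    k=1+np.argmax(st[1:,4]); Q=P[l==k][:,:2].astype(np.float32)
    r=cv2.minAreaRect(Q); b=cv2.boxPoints(r)
    i=[np.linalg.norm(b[j]-b[(j+1)%4]) for j in range(4)]; j=int(np.argmin(i[:2]))
    e=[(b[j]+b[(j+1)%4])/2,(b[(j+2)%4]+b[(j+3)%4])/2]; e.sort(key=lambda p:-p[1])
    c=(e[0]+e[1])/2; u=(e[0]-e[1])/np.linalg.norm(e[0]-e[1])
    return c,c+.13*u,c-.13*u,r[1],len(Q)
E
python3 - <<'E'
from h import *
for nm in ["top","side"]:
    a=cams.capture(nm); print(nm,"box",boxfit(a))
    P=cloud(a); hsv=cv2.cvtColor(a["image"],cv2.COLOR_RGB2HSV)
    w=(hsv[...,1]>60)&(hsv[...,0]>5)&(hsv[...,0]<30)
    reg=(P[...,0]>.55)&(P[...,0]<.8)&(P[...,1]>-.2)&(P[...,1]<.28)
    for lab,zr in [("board",(.054,.068)),("cheeks",(.042,.054))]:
        m=w&reg&(P[...,2]>zr[0])&(P[...,2]<zr[1]); 
        n,l,st,ce=cv2.connectedComponentsWithStats(m.astype(np.uint8))
        for k in range(1,n):
            if st[k,4]>12:
                Q=P[l==k]; r=cv2.minAreaRect(Q[:,:2].astype(np.float32)); print(lab,st[k],Q[:,2].mean().round(4)); print(cv2.boxPoints(r).round(4).tolist())
    m=(P[...,2]>.045)&(P[...,2]<.062)&(abs(P[...,0]-.575)<.04)&(abs(P[...,1]-.128)<.03)
    Q=P[m]; print("post",len(Q),Q.min(0),Q.max(0),Q.mean(0))
    m=(P[...,2]>.03)&(P[...,2]<.05)&(abs(P[...,0]-.495)<.05)&(abs(P[...,1]-.203)<.05)
    Q=P[m]; print("jar",len(Q),Q.min(0),Q.max(0))
E
```

```text
top box (array([ 0.4979455 , -0.10912795], dtype=float32), array([0.46634436, 0.01697268], dtype=float32), array([ 0.5295466 , -0.23522858], dtype=float32), (0.034435003995895386, 0.258770227432251), 1481)
board [322 155  26  11 205] 0.06
[[0.7228999733924866, 0.02419999986886978], [0.73089998960495, -0.03539999946951866], [0.7512999773025513, -0.03269999846816063], [0.743399977684021, 0.026900000870227814]]
board [238 173 139  24 800] 0.0583
[[0.6484000086784363, 0.2281000018119812], [0.6922000050544739, -0.10540000349283218], [0.7071999907493591, -0.10339999943971634], [0.6633999943733215, 0.23010000586509705]]
cheeks [235 146 137  22 701] 0.0479
[[0.7195000052452087, 0.2378000020980835], [0.7633000016212463, -0.09529999643564224], [0.7766000032424927, -0.09350000321865082], [0.7328000068664551, 0.23960000276565552]]
cheeks [329 163  15   4  19] 0.048
[[0.7251999974250793, 0.009200000204145908], [0.7293999791145325, -0.025100000202655792], [0.730400025844574, -0.02500000037252903], [0.7263000011444092, 0.00930000003427267]]
cheeks [369 178   8  16 102] 0.0482
[[0.6561999917030334, 
[... 1300 characters left out ...]
0.7785999774932861, -0.09759999811649323], [0.7354000210762024, 0.2401999980211258]]
cheeks [302 173 143  86 902] 0.0481
[[0.588699996471405, 0.21619999408721924], [0.6532999873161316, -0.11649999767541885], [0.7164999842643738, -0.10419999808073044], [0.6517999768257141, 0.22840000689029694]]
cheeks [410 210  15  11  66] 0.0487
[[0.7178000211715698, 0.011900000274181366], [0.7268999814987183, -0.019099999219179153], [0.7358999848365784, -0.016499999910593033], [0.7268000245094299, 0.014600000344216824]]
post 76 [0.56622088 0.11793055 0.04569371] [0.58739914 0.13829419 0.058011  ] [0.57477175 0.12712777 0.05268839]
jar 328 [0.46881282 0.17222196 0.03026971] [0.51616301 0.22203419 0.04550373]
```

Box centre is (.497,-.110), yaw 14.1°. The rack mouth is at (.591,.051), yaw 7.5°, and the post is at rack (-5,80) mm. I'll use the open fingers as a two-point pusher on the box's near side, moving there high first.

Emit:
{"op": "servo_tool", "data": {"slide": [[0.013, -0.033, 0], [0.013, -0.033, 0], [0.013, -0.033, 0], [0.013, -0.033, 0], [0.013, -0.033, 0], [0.013, -0.033, 0], [0.013, -0.033, 0], [0.013, -0.033, 0], [0.013, -0.033, 0], [0.013, -0.033, 0]], "turn": [[0, 0, 0.057], [0, 0, 0.057], [0, 0, 0.057], [0, 0, 0.057], [0, 0, 0.057], [0, 0, 0.057], [0, 0, 0.057], [0, 0, 0.057], [0, 0, 0.057], [0, 0, 0.057]], "fingers": [1, 1, 1, 1, 1, 1, 1, 1, 1, 1]}}

```text
time_s: 2.6
ee_pos: [0.3172, 0.207, 0.2057]
tcp_rot: [179.8, -0.2, 105.8]
contact_force: [1.3, 1.0, 0.5]
grip_width: 0.094
```

Emit:
{"op": "servo_tool", "data": {"slide": [[0.013, -0.033, 0], [0.013, -0.033, 0], [0.013, -0.033, 0], [0.013, -0.033, 0], [0.013, -0.033, 0], [0.013, -0.033, 0], [0.013, -0.033, 0], [0.013, -0.033, 0], [0.013, -0.033, 0], [0.013, -0.033, 0]], "turn": [[0, 0, 0], [0, 0, 0], [0, 0, 0], [0, 0, 0], [0, 0, 0], [0, 0, 0], [0, 0, 0], [0, 0, 0], [0, 0, 0], [0, 0, 0]], "fingers": [1, 1, 1, 1, 1, 1, 1, 1, 1, 1]}}

```text
time_s: 3.6
ee_pos: [0.4508, -0.1379, 0.2085]
tcp_rot: [179.2, -0.1, 105.7]
contact_force: [0.5, 0.2, -0.1]
grip_width: 0.0941
```

Emit:
{"op": "servo_tool", "data": {"slide": [[0, 0.004, -0.03], [0, 0.004, -0.03], [0, 0.004, -0.03], [0, 0.004, -0.03], [0, 0, -0.03], [0, 0, -0.02], [0, 0, -0.01], [0, 0, -0.005], [0, 0, 0]], "turn": [[0.01, 0, -0.028], [0, 0, 0], [0, 0, 0], [0, 0, 0], [0, 0, 0], [0, 0, 0], [0, 0, 0], [0, 0, 0], [0, 0, 0]], "fingers": [1, 1, 1, 1, 1, 1, 1, 1, 1]}}

```text
time_s: 4.5
ee_pos: [0.4558, -0.1294, 0.0196]
tcp_rot: [178.6, -0.2, 103.6]
contact_force: [0.5, -0.5, -1.0]
grip_width: 0.094
```

Emit:
{"op": "servo_tool", "data": {"slide": [[-0.002, 0.006, -0.004], [-0.001, 0.006, -0.003], [0, 0, 0], [0.009, 0.002, 0], [0.009, 0.002, 0], [0.003, 0.001, 0]], "turn": [[-0.006, 0.023, 0], [0, 0, 0], [0, 0, 0], [0, 0, 0], [0, 0, 0], [0, 0, 0]], "fingers": [1, 1, 1, 1, 1, 1]}}

```text
time_s: 5.1
ee_pos: [0.4776, -0.1134, 0.0163]
tcp_rot: [179.7, 0.1, 103.6]
contact_force: [-1.1, -1.0, 0.2]
grip_width: 0.0942
```

Emit:
{"op": "servo_tool", "data": {"slide": [[0.0056, 0.0024, 0], [0.0056, 0.0022, 0], [0.0057, 0.0019, 0], [0.0058, 0.0016, 0], [0.0058, 0.0014, 0], [0.0058, 0.0012, 0]], "turn": [[0, 0, -0.039], [0, 0, -0.039], [0, 0, -0.039], [0, 0, -0.039], [0, 0, -0.039], [0, 0, -0.039]], "fingers": [1, 1, 1, 1, 1, 1]}}

```text
time_s: 5.7
ee_pos: [0.5055, -0.1014, 0.0159]
tcp_rot: [-179.2, -0.0, 90.0]
contact_force: [-4.3, -0.7, 2.7]
grip_width: 0.094
```

```bash
cat >> h.py <<'E'
ex=np.array([.9915,.130]); ey=np.array([-.130,.9915]); O=np.array([.591,.051])
def rk(p): d=np.asarray(p)[:2]-O; return np.array([d@ex,d@ey]).round(4)
def report(nm="side",f=None):
    a=cams.capture(nm); c,l,r,sz,n=boxfit(a); s=robot.state(); u=l-r
    print(nm,"t",s["time_s"],"tcp",np.round(s["ee_pos"],4),np.round(s["tcp_rot"],1),"F",np.round(s["contact_force"],1))
    print(" box c",c,"yaw",round(float(np.degrees(np.arctan2(-u[0],u[1]))),1),"rack: L",rk(l),"R",rk(r),"sz",np.round(sz,3),n,"tcp rack",rk(s["ee_pos"]))
    if f: save(a,f)
E
python3 -c "
from h import *
report('side'); report('top','t1.png')"
```

```text
side t 5.75 tcp [ 0.5071 -0.1013  0.0159] [-179.4   -0.    90. ] F [-0.8 -0.2  0.3]
 box c [ 0.53420186 -0.17899649] yaw 1.6 rack: L [-0.0729 -0.0913] R [-0.0995 -0.35  ] sz [0.038 0.111] 953 tcp rack [-0.103  -0.1401]
top t 5.8 tcp [ 0.5073 -0.1013  0.0158] [-179.4   -0.    90.1] F [-0.8  1.2  0.1]
 box c [0.53240865 0.00372841] yaw 0.1 rack: L [-0.0475  0.0897] R [-0.081  -0.1682] sz [0.034 0.047] 264 tcp rack [-0.1027 -0.1402]
```

View pics/t1.png

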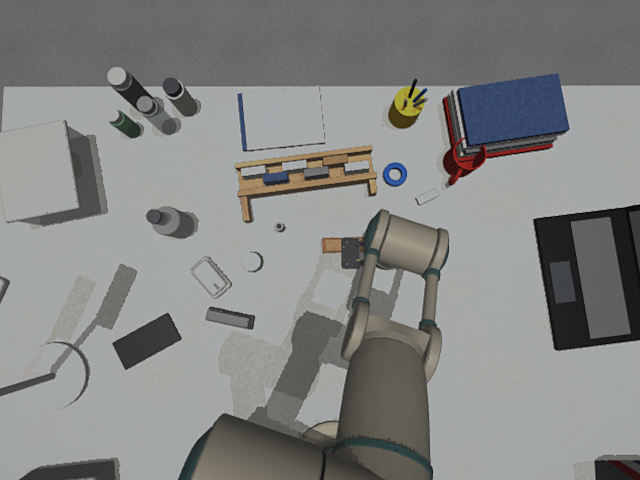

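Emit:
{"op": "servo_tool", "data": {"slide": [[0.006, 0.001, -0.001], [0.006, 0.0008, -0.001], [0.006, 0.0005, -0.001], [0.006, 0.0002, 0], [0.006, 0, 0], [0.006, -0.0003, 0]], "turn": [[0, 0, -0.039], [0, 0, -0.039], [0, 0, -0.039], [0, 0, -0.039], [0, 0, -0.039], [0, 0, -0.039]], "fingers": [1, 1, 1, 1, 1, 1]}}

```text
time_s: 6.4
ee_pos: [0.5317, -0.096, 0.0123]
tcp_rot: [-178.0, -0.1, 76.8]
contact_force: [-5.5, 1.3, 5.0]
grip_width: 0.0939
```

```bash
cat >> h.py <<'E'
def boxfit(cap,zr=(.022,.038)):
    P=cloud(cap); hsv=cv2.cvtColor(cap["image"],cv2.COLOR_RGB2HSV)
    d=P[...,:2]-O; X=d@ex; Y=d@ey
    m=(P[...,2]>zr[0])&(P[...,2]<zr[1])&(hsv[...,1]>70)&(hsv[...,0]>5)&(hsv[...,0]<30)&(X>-.2)&(X<.075)&(Y<.147)&(Y>-.36)&((X<.03)|(Y>-.145))
    n,l,st,_=cv2.connectedComponentsWithStats(m.astype(np.uint8))
    ks=[k for k in range(1,n) if st[k,4]>40]
    Q=P[np.isin(l,ks)][:,:2].astype(np.float32)
    r=cv2.minAreaRect(Q); b=cv2.boxPoints(r)
    i=[np.linalg.norm(b[j]-b[(j+1)%4]) for j in range(4)]; j=int(np.argmin(i[:2]))
    e=[(b[j]+b[(j+1)%4])/2,(b[(j+2)%4]+b[(j+3)%4])/2]; e.sort(key=lambda p:-p[1])
    c=(e[0]+e[1])/2; u=(e[0]-e[1])/np.linalg.norm(e[0]-e[1])
    return c,c+.13*u,c-.13*u,r[1],len(Q)
E
python3 -c "
from h import *
report('side','s2.png'); report('top')"
```

```text
side t 6.45 tcp [ 0.5335 -0.0963  0.0123] [-178.2   -0.2   76.7] F [-0.7  0.8  1.1]
 box c [ 0.5573265  -0.10480742] yaw -9.7 rack: L [-0.0154 -0.0259] R [-0.0919 -0.2743] sz [0.262 0.043] 1242 tcp rack [-0.0762 -0.1385]
top t 6.5 tcp [ 0.5339 -0.0964  0.0122] [-178.3   -0.2   76.9] F [-2.5  1.6  0.7]
 box c [0.58130306 0.00191903] yaw -10.3 rack: L [0.0236 0.0764] R [-0.0556 -0.1712] sz [0.044 0.035] 254 tcp rack [-0.0758 -0.1387]
```

Emit:
{"op": "servo_tool", "data": {"slide": [[0.005, -0.0012, 0], [0.005, -0.0012, 0], [0.004, -0.001, 0], [-0.012, 0.003, 0], [-0.02, 0.004, 0.01], [-0.01, 0, 0.04], [0, 0, 0.05], [-0.01, -0.01, 0.02]], "turn": [[0, 0, 0], [0, 0, 0], [0, 0, 0], [0, 0, 0], [0, 0, 0], [-0.006, -0.024, 0], [0, 0, 0], [0, 0, 0]], "fingers": [1, 1, 1, 1, 1, 0.5, 0.2, 0.1]}}

```text
time_s: 7.3
ee_pos: [0.4942, -0.1022, 0.1319]
tcp_rot: [-179.8, -0.2, 77.1]
contact_force: [0.8, -1.3, -0.5]
grip_width: 0.0736
```

```bash
python3 -c "
from h import *
report('side','s3.png'); report('top')"
```

```text
side t 7.35 tcp [ 0.4927 -0.104   0.1334] [-179.8   -0.    77.1] F [-0.5 -0.8  1. ]
 box c [ 0.5699461 -0.107775 ] yaw -12.9 rack: L [ 0.0037 -0.0328] R [-0.0867 -0.2766] sz [0.263 0.037] 1821 tcp rack [-0.1176 -0.1409]
top t 7.4 tcp [ 0.4927 -0.1032  0.1311] [-1.797e+02 -1.000e-01  7.700e+01] F [-0.1  0.8 -0.2]
 box c [ 0.58417696 -0.04757836] yaw -12.9 rack: L [0.0258 0.025 ] R [-0.0649 -0.2187] sz [0.139 0.036] 790 tcp rack [-0.1175 -0.1401]
```

View pics/s3.png

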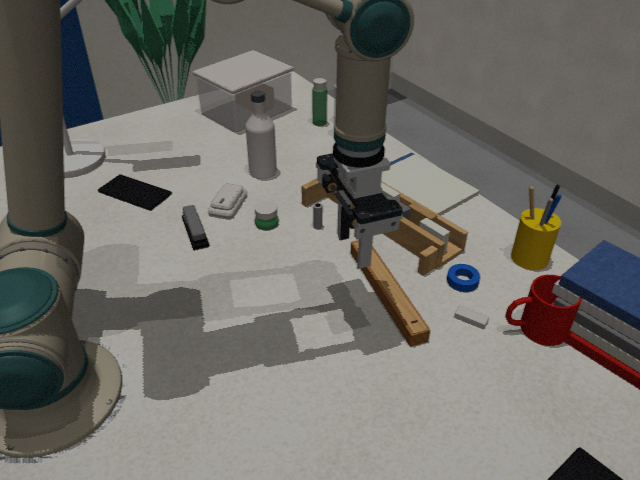

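Box is now at the entry angle (20° in the rack frame), left end at rack (4,-33) mm. Next I'll go to its right end face.

Emit:
{"op": "servo_tool", "data": {"slide": [[0.003, -0.014, 0], [0.003, -0.014, 0], [0.003, -0.014, 0], [0.003, -0.014, 0], [0.003, -0.014, 0], [0.003, -0.014, 0], [0.003, -0.014, 0], [0.003, -0.014, 0], [0.003, -0.014, 0], [0.003, -0.014, 0]], "turn": [[0, 0, -0.13], [0, 0, -0.13], [0, 0, -0.13], [0, 0, -0.13], [0, 0, -0.13], [0, 0, -0.13], [0, 0, -0.13], [0, 0, -0.13], [0, 0, -0.13], [0, 0, -0.13]], "fingers": [0.1, 0.1, 0.1, 0.1, 0.1, 0.1, 0.1, 0.1, 0.1, 0.1]}}

```text
time_s: 8.4
ee_pos: [0.5243, -0.2447, 0.1155]
tcp_rot: [-179.6, -0.2, -0.7]
contact_force: [0.3, -0.0, -0.5]
grip_width: 0.0094
```

Emit:
{"op": "servo_tool", "data": {"slide": [[0.003, -0.014, 0], [0.003, -0.012, 0], [0, 0, 0]], "turn": [[0, 0, -0.13], [0, 0, -0.13], [0, 0, 0]], "fingers": [0.1, 0.1, 0.1]}}

```text
time_s: 8.7
ee_pos: [0.5311, -0.2727, 0.1092]
tcp_rot: [-179.5, -0.1, -16.4]
contact_force: [0.0, 0.2, 0.2]
grip_width: 0.0097
```

```bash
python3 -c "
from h import *
report('side'); report('top')"
```

```text
side t 8.75 tcp [ 0.5305 -0.2715  0.109 ] [-179.5    0.   -16.3] F [-1.7 -0.   0. ]
 box c [ 0.57049245 -0.10755429] yaw -13.2 rack: L [ 0.0049 -0.0329] R [-0.0868 -0.2762] sz [0.263 0.038] 2126 tcp rack [-0.102  -0.3119]
top t 8.8 tcp [ 0.5302 -0.2709  0.1094] [-179.5    0.   -16.2] F [0.3 0.  0. ]
 box c [ 0.5706367  -0.10601094] yaw -13.0 rack: L [ 0.0049 -0.0313] R [-0.0861 -0.2748] sz [0.259 0.036] 1511 tcp rack [-0.1021 -0.3112]
```

Emit:
{"op": "servo_tool", "data": {"slide": [[0.002, 0, -0.03], [0, 0, -0.03], [0, 0, -0.02], [0, 0, -0.01], [0, 0, -0.004], [0, 0, 0]], "turn": [[0, 0, 0.055], [0, 0, 0], [0, 0, 0], [0, 0, 0], [0, 0, 0], [0, 0, 0]], "fingers": [0.1, 0.1, 0.1, 0.1, 0.1, 0.1]}}

```text
time_s: 9.4
ee_pos: [0.5325, -0.2664, 0.012]
tcp_rot: [-179.4, -0.1, -12.2]
contact_force: [-0.4, -1.4, -0.1]
grip_width: 0.0094
```

Emit:
{"op": "servo_tool", "data": {"slide": [[0.0018, 0.0078, 0], [0.0018, 0.0078, 0], [0.0018, 0.0078, 0], [0.0018, 0.0078, 0], [0.0018, 0.0078, 0], [0.0018, 0.0078, 0], [0.0018, 0.0078, 0], [0.0018, 0.0078, 0]], "turn": [[0, 0, 0], [0, 0, 0], [0, 0, 0], [0, 0, 0], [0, 0, 0], [0, 0, 0], [0, 0, 0], [0, 0, 0]], "fingers": [0.1, 0.1, 0.1, 0.1, 0.1, 0.1, 0.1, 0.1]}}

```text
time_s: 10.2
ee_pos: [0.5504, -0.2011, 0.0158]
tcp_rot: [-179.7, -0.5, -12.1]
contact_force: [0.2, -1.1, -0.8]
grip_width: 0.0094
```

```bash
python3 -c "
from h import *
report('side'); report('top')"
```

```text
side t 10.25 tcp [ 0.5505 -0.1996  0.0159] [-179.6   -0.5  -12.1] F [0.7 0.4 0.5]
 box c [ 0.5785803  -0.06493925] yaw -12.1 rack: L [0.0162 0.0091] R [-0.071  -0.2358] sz [0.258 0.037] 946 tcp rack [-0.0727 -0.2432]
top t 10.3 tcp [ 0.5504 -0.2002  0.0159] [-179.6   -0.5  -12. ] F [ 0.1  0.4 -0.4]
 box c [ 0.5793735  -0.06322385] yaw -12.1 rack: L [0.0172 0.0107] R [-0.0699 -0.2342] sz [0.259 0.036] 1477 tcp rack [-0.0729 -0.2438]
```

Emit:
{"op": "servo_tool", "data": {"slide": [[0.0017, 0.0078, -0.001], [0.0017, 0.0078, -0.001], [0.0017, 0.0078, -0.001], [0.0017, 0.0078, 0], [0.0017, 0.0078, 0], [0.0017, 0.0078, 0], [0.0017, 0.0078, 0], [0.0017, 0.0078, 0], [0.0017, 0.0078, 0]], "turn": [[0, 0, 0], [0, 0, 0], [0, 0, 0], [0, 0, 0], [0, 0, 0], [0, 0, 0], [0, 0, 0], [0, 0, 0], [0, 0, 0]], "fingers": [0.1, 0.1, 0.1, 0.1, 0.1, 0.1, 0.1, 0.1, 0.1]}}

```text
time_s: 11.2
ee_pos: [0.5687, -0.1315, 0.0153]
tcp_rot: [179.9, -0.9, -12.0]
contact_force: [-1.2, -2.1, 1.2]
grip_width: 0.0091
```

```bash
python3 -c "
from h import *
report('side'); report('top','t4.png')"
```

```text
side t 11.25 tcp [ 0.5689 -0.13    0.0153] [179.9  -0.9 -12. ] F [ 0.4 -0.5  0.1]
 box c [0.5960495  0.00595721] yaw -12.7 rack: L [0.0439 0.0767] R [-0.0456 -0.1674] sz [0.264 0.037] 814 tcp rack [-0.0455 -0.1766]
top t 11.3 tcp [ 0.5686 -0.1303  0.0152] [180.   -0.9 -11.9] F [-0.3 -0.4 -1.3]
 box c [0.59810966 0.01063354] yaw -12.1 rack: L [0.0454 0.0815] R [-0.0417 -0.1634] sz [0.25  0.036] 1435 tcp rack [-0.0457 -0.1769]
```

View pics/t4.png

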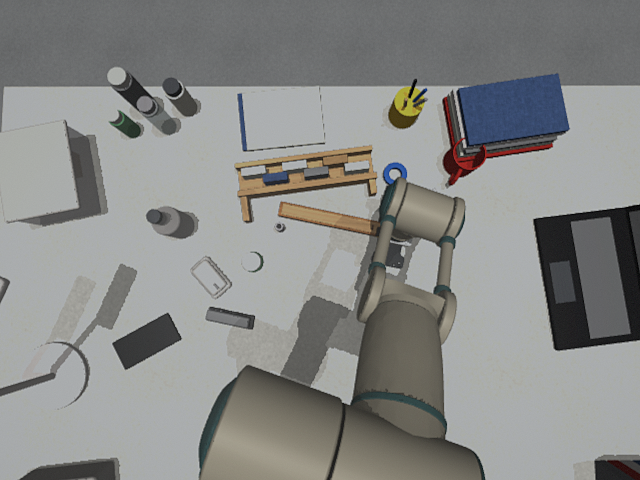

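Left end at (278,210) is just behind the post at (280,227) with clearance. I'll keep sliding.

Emit:
{"op": "servo_tool", "data": {"slide": [[0.0016, 0.0078, -0.001], [0.0016, 0.0078, -0.001], [0.0016, 0.0078, 0], [0.0016, 0.0078, 0], [0.0016, 0.0078, 0]], "turn": [[0, 0, 0], [0, 0.01, 0], [0, 0, 0], [0, 0, 0], [0, 0, 0]], "fingers": [0.1, 0.1, 0.1, 0.1, 0.1]}}

```text
time_s: 11.8
ee_pos: [0.5776, -0.0923, 0.0141]
tcp_rot: [179.6, -0.4, -11.9]
contact_force: [-0.2, -4.0, 2.5]
grip_width: 0.0093
```

```bash
python3 -c "
from h import *
report('side'); report('top')"
```

```text
side t 11.85 tcp [ 0.5778 -0.0909  0.0141] [179.6  -0.4 -11.9] F [ 1.  -2.6  1.6]
 box c [0.60655653 0.04373742] yaw -11.9 rack: L [0.0576 0.1134] R [-0.0287 -0.1319] sz [0.259 0.039] 750 tcp rack [-0.0315 -0.1389]
top t 11.9 tcp [ 0.5776 -0.091   0.014 ] [179.7  -0.4 -11.9] F [-0.2  0.8 -0.6]
 box c [0.6088763  0.05899014] yaw -11.9 rack: L [0.062  0.1282] R [-0.0244 -0.117 ] sz [0.23  0.036] 1335 tcp rack [-0.0318 -0.139 ]
```

Emit:
{"op": "servo_tool", "data": {"slide": [[0.0014, 0.0068, 0], [0.001, 0.0065, 0], [0, 0.002, 0]], "turn": [[0, 0, 0], [0, 0, 0], [0, 0, 0]], "fingers": [0.1, 0.1, 0.1]}}

```text
time_s: 12.2
ee_pos: [0.58, -0.075, 0.0139]
tcp_rot: [179.6, -0.4, -11.9]
contact_force: [-0.8, -3.3, 0.7]
grip_width: 0.0095
```

Emit:
{"op": "servo_tool", "data": {"slide": [[-0.002, -0.012, 0], [-0.004, -0.02, 0], [-0.01, -0.01, 0.02], [-0.03, 0, 0.03], [-0.03, 0, 0.03], [-0.03, 0, 0], [-0.02, 0, 0]], "turn": [[0, 0, 0], [0, 0, 0], [0, 0, 0], [0, 0, 0], [0, 0, 0], [0, 0, 0], [0, 0, 0]], "fingers": [0.1, 0.1, 0.1, 0.1, 0.1, 0.1, 0.1]}}

```text
time_s: 12.9
ee_pos: [0.4501, -0.1164, 0.0929]
tcp_rot: [-179.9, -0.1, -12.0]
contact_force: [0.4, -1.2, 0.7]
grip_width: 0.0092
```

```bash
python3 -c "
from h import *
report('side'); report('top','t5.png')"
```

```text
side t 12.95 tcp [ 0.447  -0.1159  0.0928] [-1.799e+02  1.000e-01 -1.200e+01] F [-2.8 -0.  -0.1]
 box c [ 0.5894724  -0.02659729] yaw -12.0 rack: L [0.0317 0.0458] R [-0.055  -0.1993] sz [0.089 0.037] 569 tcp rack [-0.1645 -0.1467]
top t 13.0 tcp [ 0.4495 -0.1163  0.0928] [-179.9   -0.   -12.1] F [ 0.6 -0.4 -0.5]
 box c [0.6089752  0.06122462] yaw -12.2 rack: L [0.0629 0.1302] R [-0.0246 -0.1146] sz [0.258 0.036] 1485 tcp rack [-0.162  -0.1474]
```

View pics/t5.png

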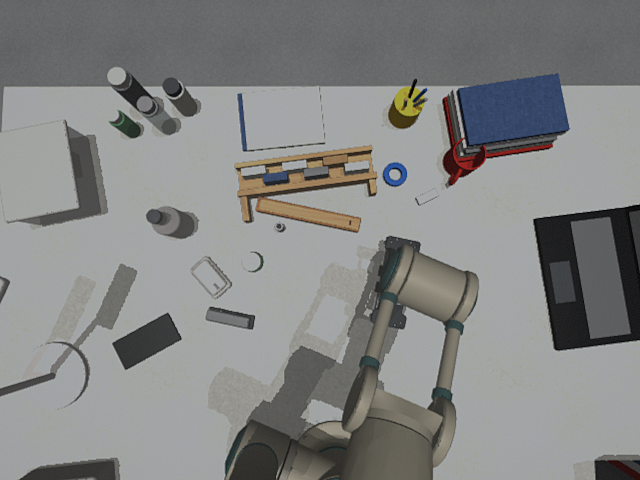

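Box sits behind the post with its back-left corner at the board, rack L (63,130), R (-25,-115) mm. Next is swinging the right end in, with the fingers half open so they stay right of the post.

Emit:
{"op": "servo_tool", "data": {"slide": [[0.0086, 0.013, 0.001], [0.0086, 0.013, 0.002], [0.0086, 0.013, 0.002], [0.0086, 0.013, 0.002], [0.0086, 0.013, 0.002], [0.0086, 0.013, 0.002], [0.0086, 0.013, 0.002], [0.0086, 0.013, 0.002], [0.0086, 0.013, 0.002], [0.0086, 0.013, 0.002]], "turn": [[0, 0, 0.13], [0, 0, 0.13], [0, 0, 0.13], [0, 0, 0.13], [0, 0, 0.13], [0, 0, 0.13], [0, 0, 0.13], [0, 0, 0.13], [0, 0, 0.13], [0, 0, 0.13]], "fingers": [0.6, 0.6, 0.6, 0.6, 0.6, 0.6, 0.6, 0.6, 0.6, 0.6]}}

```text
time_s: 14.0
ee_pos: [0.5497, 0.0188, 0.1084]
tcp_rot: [-179.6, -0.6, 64.9]
contact_force: [-0.2, 0.1, -0.5]
grip_width: 0.0566
```

Emit:
{"op": "servo_tool", "data": {"slide": [[0.008, 0.013, 0], [0.008, 0.013, 0], [0, 0, 0], [0, 0, 0]], "turn": [[0, 0, 0.13], [0, 0, 0.13], [0, 0, 0], [0, 0, 0]], "fingers": [0.6, 0.6, 0.6, 0.6]}}

```text
time_s: 14.4
ee_pos: [0.572, 0.0486, 0.1059]
tcp_rot: [-179.6, -0.8, 80.4]
contact_force: [0.5, -0.1, 0.1]
grip_width: 0.0564
```

Emit:
{"op": "servo_tool", "data": {"slide": [[-0.014, -0.006, 0], [-0.006, -0.002, -0.02], [0, 0, -0.03], [0, 0, -0.02], [0, 0, -0.015], [0, 0, -0.006], [0, 0, 0]], "turn": [[0, 0.01, -0.045], [0, 0, 0], [0, 0, 0], [0, 0, 0], [0, 0, 0], [0, 0, 0], [0, 0, 0]], "fingers": [0.6, 0.6, 0.6, 0.6, 0.6, 0.6, 0.6]}}

```text
time_s: 15.1
ee_pos: [0.5515, 0.0362, 0.0116]
tcp_rot: [-179.0, -0.7, 76.5]
contact_force: [-0.3, -0.2, 0.3]
grip_width: 0.0563
```

Emit:
{"op": "servo_tool", "data": {"slide": [[0.009, -0.002, 0], [0.009, -0.002, 0], [0.006, -0.0013, 0]], "turn": [[0, 0, 0.01], [0, 0, 0], [0, 0, 0]], "fingers": [0.6, 0.6, 0.6]}}

```text
time_s: 15.4
ee_pos: [0.5773, 0.03, 0.0134]
tcp_rot: [-179.1, -0.7, 77.0]
contact_force: [-3.6, -0.8, 0.6]
grip_width: 0.0568
```

Emit:
{"op": "servo_tool", "data": {"slide": [[0.0055, -0.002, 0], [0.0056, -0.0018, 0], [0.0057, -0.0016, 0], [0.0057, -0.0014, 0], [0.0058, -0.0012, 0], [0.0058, -0.001, 0]], "turn": [[0, 0, 0.035], [0, 0, 0.035], [0, 0, 0.035], [0, 0, 0.035], [0, 0, 0.035], [0, 0, 0.035]], "fingers": [0.6, 0.6, 0.6, 0.6, 0.6, 0.6]}}

```text
time_s: 16.0
ee_pos: [0.609, 0.0186, 0.0143]
tcp_rot: [-178.4, -0.5, 89.7]
contact_force: [-2.1, 0.1, -1.5]
grip_width: 0.0561
```

```bash
python3 -c "
from h import *
report('side','s6.png'); report('top')"
```

```text
side t 16.05 tcp [0.6105 0.0184 0.0144] [-178.5   -0.5   89.7] F [-0.6  0.2  0. ]
 box c [0.6344338  0.05416192] yaw -0.5 rack: L [0.0615 0.1262] R [ 0.0255 -0.1313] sz [0.263 0.041] 1156 tcp rack [ 0.0151 -0.0348]
top t 16.1 tcp [0.6101 0.0186 0.0144] [-178.5   -0.5   89.6] F [-0.6 -0.1 -0.3]
 box c [0.6367422  0.14989638] yaw 0.4 rack: L [0.0743 0.2211] R [ 0.0421 -0.0369] sz [0.036 0.07 ] 406 tcp rack [ 0.0147 -0.0346]
```

View pics/s6.png

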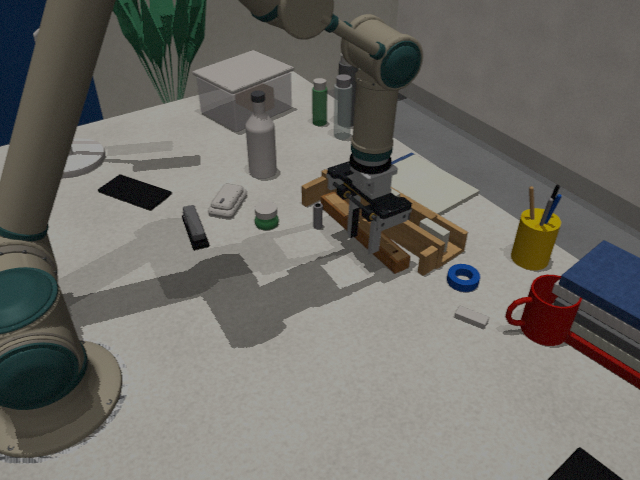

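The box is pivoting as planned, with its right end (410,260) clear inside the right cheek. I'll finish the swing.

Emit:
{"op": "servo_tool", "data": {"slide": [[0.0058, -0.0006, 0], [0.0058, -0.0004, 0], [0.0058, -0.0002, 0], [0.0055, 0, 0], [0.003, 0, 0], [0.002, 0, 0]], "turn": [[0, 0, 0.036], [0, 0, 0.036], [0, 0, 0.036], [0, 0, 0.03], [0, 0, 0], [0, 0, 0]], "fingers": [0.6, 0.6, 0.6, 0.6, 0.6, 0.6]}}

```text
time_s: 16.7
ee_pos: [0.6318, 0.0172, 0.0144]
tcp_rot: [-177.6, -0.5, 97.5]
contact_force: [-4.4, -0.7, 2.2]
grip_width: 0.0563
```

```bash
python3 -c "
from h import *
report('side')"
```

```text
side t 16.75 tcp [0.6318 0.0172 0.0144] [-177.6   -0.6   97.5] F [-4.6 -1.   1.5]
 box c [0.64828306 0.05586307] yaw 7.5 rack: L [0.0574 0.1274] R [ 0.0574 -0.1326] sz [0.035 0.265] 1141 tcp rack [ 0.0361 -0.0388]
```

Flush against the board (yaw equals the rack's, steady 4.6 N contact). I'll retreat and check.

Emit:
{"op": "servo_tool", "data": {"slide": [[-0.006, -0.001, 0], [-0.012, -0.002, 0], [-0.012, -0.002, 0.01], [0, 0, 0.04], [-0.02, 0, 0.05], [-0.05, 0, 0.05], [-0.05, -0.02, 0.02], [-0.05, -0.03, 0], [-0.02, -0.03, 0], [0, 0, 0]], "turn": [[0, 0, 0], [0, 0, 0], [0, 0, 0], [0, 0, 0], [0, 0, 0], [0, 0, 0], [0, 0, 0], [0, 0, 0], [0, 0, 0], [0, 0, 0]], "fingers": [0.6, 0.6, 0.6, 0.6, 0.6, 0.6, 0.6, 0.6, 0.6, 0.6]}}

```text
time_s: 17.75
ee_pos: [0.4331, -0.0632, 0.1739]
tcp_rot: [-178.7, -0.2, 97.5]
contact_force: [-0.3, 0.3, -1.4]
grip_width: 0.0564
```

```bash
python3 -c "
from h import *
report('side'); report('top','t7.png')"
```

```text
side t 17.8 tcp [ 0.434  -0.0618  0.1739] [-178.8   -0.3   97.5] F [-0.3  0.5 -0.5]
 box c [0.65224147 0.02963677] yaw 7.4 rack: L [0.0581 0.1009] R [ 0.0578 -0.1591] sz [0.034 0.211] 1206 tcp rack [-0.1703 -0.0914]
top t 17.85 tcp [ 0.4354 -0.0612  0.1735] [-178.8   -0.3   97.6] F [ 1.   0.6 -0.2]
 box c [0.650193   0.05791837] yaw 7.5 rack: L [0.0595 0.1292] R [ 0.0597 -0.1308] sz [0.031 0.259] 1307 tcp rack [-0.1689 -0.091 ]
```

View pics/t7.png

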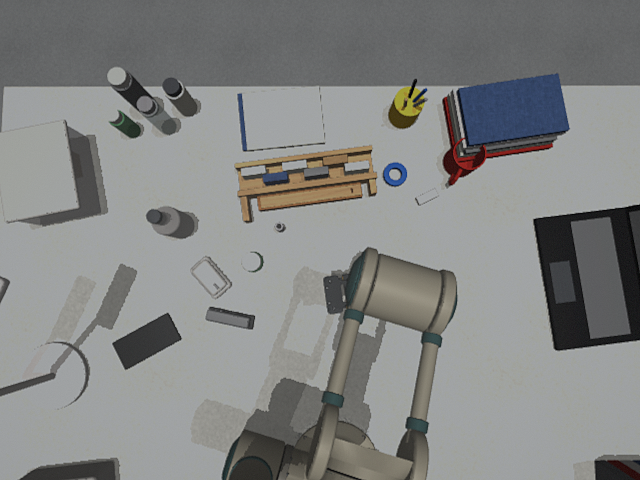

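The box lies flat along the board from (258,202) to (362,190), between the cheeks. The other things look unmoved and the arm is clear, so I'm handing in.

```bash
python3 -c "
from h import *
print(workorder.hand_in())"
```

```text
the job is handed in; nothing more can be done
None
```

The pencil box is in the rack, flat along the back board and between the two end cheeks, and the job is handed in. I only pushed it with the fingertips:
1. I turned it to about 20° to the rack.
2. I slid it lengthwise until the left end was behind the post.
3. I swung the right end in, then backed the arm off.

**Last check (top camera):** in the rack frame the left end is at (60, 129) mm and the right end at (60, -131) mm. The box lines up with the rack to within my measurement, and both ends are past the 50 mm needed. Clock time was about 18 s of the 72 s, and contact forces stayed at a few newtons. The other things looked unmoved in the picture, but I did not measure them again.

**Disagreement:** the last side view put the box about 28 mm further right, which would be outside the right cheek. It saw only 211 mm of the box's length, with the left end out of sight, so I trusted the top view. The side view just before I backed the arm off agreed with the top view to about 2 mm. On depth into the bay, both cameras agreed within 2 mm.

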